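Ease the oak chest shut under the cup shelf

TASK

The dark wooden chest of coffee gear is standing open, pushed half under the slatted cup shelf. Push its heavy lid down until it is fully shut, easing it home so that it does not slam, and take care not to knock the shelf or tip over the cups and the steel pitcher around it.

Things in the scene. Friction and masses are not known exactly. Their poses are not given: they have to be found in the camera images.
- chest: Fixed, open dark wooden box: 260 mm long (x, along the hinge), 220 mm across (y), 12 mm walls. Its height differs from run to run: the rim is 80 to 110 mm above the counter. Origin on its middle axis, 110 mm below the rim, z up. The counter on its -y (hinge) side holds only low things, under 100 mm.
- chest_hinge (a point): Middle of the hinge line, at the height of the rim (80 to 110 mm above the counter: read it). Axes fixed to the chest: x along the hinge line, z up, y level, from the hinge across the chest to the free side, where the lid's free edge comes to rest.
- lid (a joint): Lid angle, rad: 0 fully shut, flat on the rim (its top then 22 mm above the rim); 1.57 upright; stop at 1.75. Starts at 1.35 to 1.65. Stiff counterbalanced hinges hold it wherever it is left, shut too. Pushing squarely near the free edge takes 2 to 8 N, most at the end. It has slammed if it turns faster than 0.8 rad/s within the last 0.35 rad.
- lid_edge (a point): Middle of the lid's free edge, on its outer face (on top when shut), 220 mm from the hinge line. The lid is a flat dark wooden slab, 260 x 220 x 22 mm, 0.9 kg; the outer face is 22 mm off the plane of the hinge line. Axes turn with the lid: y from hinge to free edge, z out of the outer face.
- rack_edge (a point): Middle of the lower front edge of the slatted pale wood cup shelf, 332 mm above the counter, over the middle of the chest. x runs along this edge, y back over the chest's free side, z up. Top 340 mm long, 180 mm deep, slats' upper side at 368 mm; four legs at x +-158 mm, y 90 and 170 mm. The lid swings clear of it.
- cup_a: White cup standing on the cup shelf, 76 mm across, 75 mm high; origin at the centre of its underside, z up.
- cup_b: Another such white cup standing on the cup shelf; origin at the centre of its underside, z up.
- pitcher: Stainless steel milk pitcher standing on the counter on the hinge side of the chest, about 110 to 160 mm from the hinge line, 72 mm across, 95 mm high, with a handle; origin at the centre of its underside, z up.
There are look-alikes about, which are no part of the job. Leave any pink or red look-alike of the pitcher alone. Leave any purple look-alike of the cup_b alone.

How it is judged:
By the outcome, as a careful person would: the job done as asked, in the order asked, and still so for the second after the job is handed in, with the robot touching nothing.
It also fails if it takes over 51 s, if anything falls off the work surface, if the arm or the gripper's body presses on something with over 40 N, if the wrist force passes 120 N, or if a joint passes its speed limit or range.

ROBOT

A 6-joint arm with a two-finger parallel gripper is mounted at the origin on the work surface. World frame = base frame: x ahead of the robot, y to its left, z up, the work surface at z = 0. Lengths are in m, angles in rad, forces in N, time in s.
With the tool pointing down it reaches from about 0.275 to 0.75 m from the base axis. Payload 10.2 kg.
Tool frame: the origin (TCP) lies at the centre of the arm's flange, where the gripper is bolted on; the fingertips stand 173 mm ahead of it and the grasp point (between the pads) lies 155 mm ahead of it; z points along the fingers, y is the line along which they close (so a half turn about z gives the same grasp; the last joint's range is limited). The gripper opens to 85 mm and grips with 20 to 120 N. Pads are 22 mm wide; open, the fingers measure 114 mm over their backs; the gripper's body (76 mm by 85 mm) begins 54 mm behind the grasp point. The pads swing forward as they close: fully open they stand 13 mm farther back than shut.
Start: joints at [-1.374, 0.313, 1.498, -0, 1.331, -0.223], TCP at [0.214, -0.479, 0.405] pointing down, gripper open.
Joint ranges: [-2.94, 2.94], [-0.97, 2.17], [0.19, 2.56], [-1.23, 4.37], [0.02, 3.11], [-2.88, 2.88]. Speed limits (rad/s): [2.39, 2.39, 3.01, 3.14, 3.14, 3.14].

INTERFACE

Orientations are given as a rotation vector (axis times angle).
In Python, from station import r gives the robot as it stands.
- The arm moves only by the tool drive_tool, never from a script. Its argument "targets" is a list of rows, each a list of 3 entries, a list of its own where there are three numbers: the turn, a rotation vector about the tool's x, y, z in units of 30 degrees (1.0 is 30 degrees), then the shift along the tool's x, y, z in units of 800 mm (1.0 is 800 mm), then the closure, from 0 (fully open) to 1 (shut). A call has 1 to 10 rows; each row is the pose to reach, as a shift and turn from the pose commanded when the call began, along the tool's axes at that moment; what a row does not reach only later rows make up. A row lasts 1/12 s, in which the tool goes at most 41.7 mm and 7.16 degrees, less where a joint would pass 70% of its speed; a pose out of reach is approached as far as the arm can. A call with a number of a shift or a turn outside -1 to 1 is refused whole. A call with a gripper value outside its range is refused whole. The fingers move at their own pace and stop on an object; "newtons" is the grip in N (left out, the last holds). Time passes only in rows, so rows that repeat a pose let the fingers close. It gives the time, the measured TCP pose, the force, the opening and the grip force at its end, in the units of the state.
- r.observe(): the state, without advancing time (a new reading comes with each control period).
- r.camera(name): name is "scene" or "top" or "wrist"; returns a dict with "pixels" (400x640x3 uint8, blue, green, red), "intrinsics" (3x3 intrinsics, pixels), "k1" (the pictures are not rectified: a ray, as slopes to the right and down, at radius r is drawn at 1 + k1 r^2 times it, then the intrinsics apply), "pose" (4x4, takes a point from camera to world coordinates). Camera axes: x right, y up, looking along -z (the intrinsics and any distortion apply to the point x, -y, -z); pixel columns grow to the right and rows downward; lengths in m; the calibration is good to about 2 mm. A picture is of the moment at which its call begins. There is no depth.
- r.finish_job(): hands the job in; it is judged then, once.
The state is a dict: "time": time; "joint_pos": joint angles; "joint_vel": joint speeds; "joint_efforts": joint torques, N m; "tool_pos": TCP position; "tool_rot": TCP orientation; "force": force on the tool from outside, world axes, zero at the start; "moment": the same for the moment, N m; "grip_width": finger opening in m; "grip_force": force on a finger pad.
Only numpy, scipy, OpenCV 4.12 (cv2) and the standard library are available. Lean on these libraries where they do the work, as an engineer would, in place of code of your own. Each camera call takes 0.05 s, during which the arm holds its last target. There are 200 camera calls.

## Working session

There is one attempt and no reset: what is moved stays moved. The work goes in short steps, Python scripts to look and compute and a tool call to move; the robot and the scene stay as the last step left them, time stands still between calls to the robot, and variables do not carry over. Pictures are saved under pics/ and viewed, at most 10 in all, crops included, and the job is handed in when it is done.

Besides the shell and the picture viewer there is one more tool, called after "Request:" as name(argument=value, ...) on one line, values as JSON. drive_tool: Moves the arm, as the interface text tells. Its arguments: {"type":"object","properties":{"targets":{"type":"array"},"newtons":{"type":"number"}},"required":["targets"]}

```bash
mkdir -p pics; python3 - <<'E'
from station import r
import cv2,numpy as np,pickle
d={}
for n in("scene","top","wrist"):
    c=r.camera(n);d[n]=c;cv2.imwrite(f"pics/{n}0.png",c["pixels"])
    print(n,c["intrinsics"].tolist() if hasattr(c["intrinsics"],"tolist") else c["intrinsics"],c["k1"],np.round(c["pose"],3).tolist())
pickle.dump(d,open("c0.pkl","wb"))
s=r.observe();print(s)
E
```

```text
scene [[400.4395685292582, 0.0, 314.9104507554093], [0.0, 400.4395685292582, 196.10224998275336], [0.0, 0.0, 1.0]] -0.10224961980065131 [[0.283, -0.675, 0.681, 1.346], [0.959, 0.207, -0.193, -0.332], [-0.01, 0.708, 0.706, 0.962], [0.0, 0.0, 0.0, 1.0]]
top [[443.6857536452802, 0.0, 320.7224657030817], [0.0, 443.6857536452802, 205.30046822652488], [0.0, 0.0, 1.0]] 0.01007815813982168 [[-0.014, 0.993, -0.114, 0.508], [-1.0, -0.015, -0.002, -0.135], [-0.004, 0.114, 0.993, 1.347], [0.0, 0.0, 0.0, 1.0]]
wrist [[300.6047570490435, 0.0, 323.6877925944], [0.0, 300.6047570490435, 197.41228506353087], [0.0, 0.0, 1.0]] -0.04961165079138242 [[0.408, 0.872, 0.27, 0.282], [-0.913, 0.39, 0.12, -0.448], [-0.001, -0.296, 0.955, 0.373], [0.0, 0.0, 0.0, 1.0]]
{'time': 0.15, 'joint_pos': array([-1.37442843e+00,  3.13313092e-01,  1.49824373e+00, -3.36847644e-05,
        1.33099091e+00, -2.23398376e-01]), 'joint_vel': array([ 4.28519430e-05, -2.31387643e-03, -1.71863610e-03, -1.97094027e-04,
       -1.70447155e-03, -1.90459543e-05]), 'joint_efforts': array([ 8.94743607e-04, -4.12371075e+01, -2.59796047e+01, -1.63710738e-04,
        3.22532098e-03,  1.86191141e-05]), 'tool_pos': array([ 0.21394443, -0.47940271,  0.40427784]), 'tool_rot': array([-3.07171415e+00, -6.54350269e-01,  3.11021283e-05]), 'force': array([-0.27088965, -0.7881682 ,  0.44675807]), 'moment': array([ 0.00647504, -0.02431537, -0.04730179]), 'grip_force': 0.0, 'grip_width': 0.08558439846366606}
```

View pics/scene0.png

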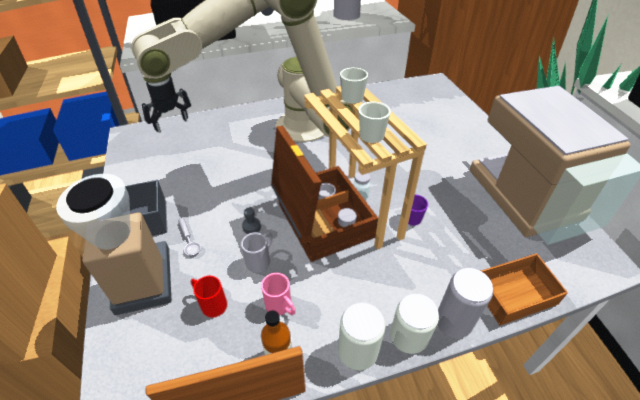

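View pics/top0.png

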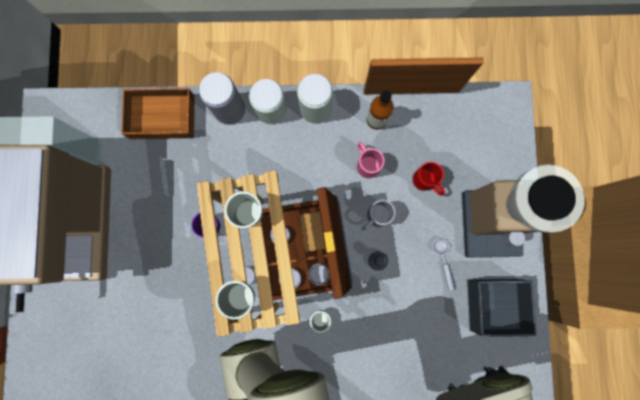

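The scene view shows the lid about upright (hinge side -y, yellow tag at (297,150)), shelf at (305–425, 90–165), and pitcher at (256,253). In the top view, the lid is at columns 320–345, rows 188–298, the shelf front edge runs from about (275,173) to (297,322), and the steel pitcher is at (381,212). I'll zoom in to pick corners.

```bash
python3 - <<'E'
import cv2,pickle,numpy as np
d=pickle.load(open("c0.pkl","rb"))
a=cv2.resize(d["top"]["pixels"][165:335,190:410],None,fx=3.5,fy=3.5,interpolation=cv2.INTER_CUBIC)
b=cv2.resize(d["scene"]["pixels"][85:275,235:435],None,fx=3.1,fy=3.1,interpolation=cv2.INTER_CUBIC)
cv2.imwrite("pics/a.png",a);cv2.imwrite("pics/b.png",b);print(a.shape,b.shape)
E
```

```text
(595, 770, 3) (589, 620, 3)
```

View pics/a.png

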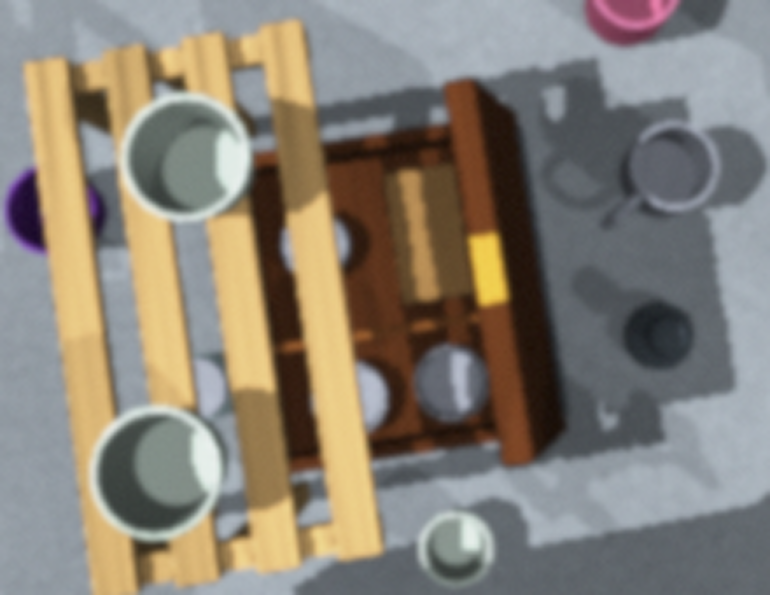

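View pics/b.png

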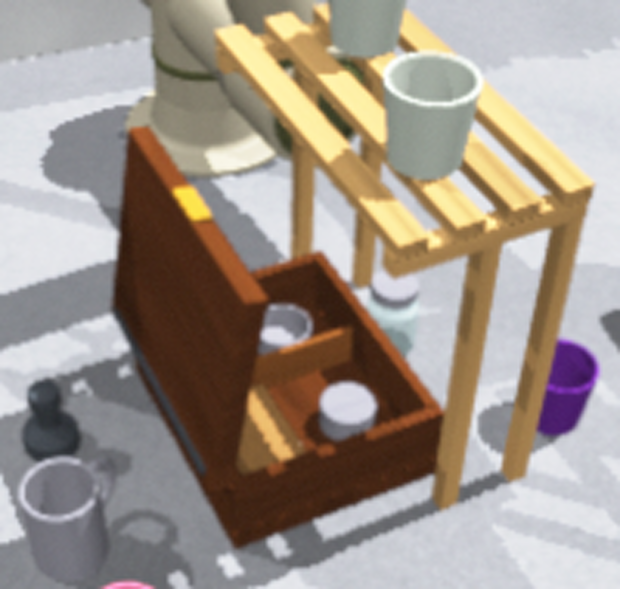

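```bash
cat > h.py <<'E'
import cv2,pickle,numpy as np
d=pickle.load(open("c0.pkl","rb"))
def ray(n,p,c=None):
    c=c or d[n]
    u=cv2.undistortPoints(np.array([[p]],float),np.array(c["intrinsics"]),np.array([c["k1"],0,0,0,0.]))[0,0]
    T=np.array(c["pose"]);v=T[:3,:3]@[u[0],-u[1],-1];return T[:3,3],v/np.linalg.norm(v)
T=lambda x,y:ray("top",(190+(x+.5)/3.5-.5,165+(y+.5)/3.5-.5))
S=lambda x,y:ray("scene",(235+(x+.5)/3.1-.5,85+(y+.5)/3.1-.5))
def tri(a,b):
    (o,v),(p,w)=a,b;s=np.linalg.lstsq(np.c_[v,-w],p-o,rcond=None)[0]
    x,y=o+s[0]*v,p+s[1]*w;return (x+y)/2,np.linalg.norm(x-y)
pl=lambda a,z:a[0]+a[1]*(z-a[0][2])/a[1][2]
E
python3 - <<'E'
from h import *
np.set_printoptions(precision=4,suppress=True)
for n,a,b in [("lid+x out",(475,81),(245,305)),("lid-x out",(532,462),(133,132)),("lid+x in",(447,87),(268,298)),("tag",(489,270),(194,204)),("rack+x top",(382,554),(220,30)),("rack-? ",(303,22),(428,240))]:
    print(n,tri(T(*a),S(*b)))
for n,b in[("gnd hinge+x",(238,545)),("gnd free+x",(440,470))]: print(n,pl(S(*b),0))
for z in (.08,.09,.1,.11): print(z,"rim free+x",pl(S(438,412),z),"rim hinge+x",pl(S(228,485),z))
for n,b,z in[("pitcher S",(62,485),.095),("tamperS",(45,390),.09)]: print(n,pl(S(*b),z))
print("pitcherT",pl(T(674,167),.095),"tamper T",pl(T(660,334),.08))
print("rack edge T",pl(T(303,22),.368),pl(T(382,554),.368))
E
```

```text
lid+x out (array([ 0.6694, -0.1438,  0.3063]), np.float64(0.0018611103401372454))
lid-x out (array([ 0.4151, -0.1767,  0.3045]), np.float64(0.0033078167689605657))
lid+x in (array([ 0.6658, -0.1244,  0.3053]), np.float64(0.0025348155654518023))
tag (array([ 0.5414, -0.151 ,  0.3104]), np.float64(0.001900236112267241))
rack+x top (array([ 0.3663, -0.0799,  0.3655]), np.float64(0.004702916541385281))
rack-?  (array([ 0.7036, -0.0233,  0.3683]), np.float64(0.02383593765287799))
gnd hinge+x [ 0.6713 -0.1542  0.    ]
gnd free+x [0.6422 0.0641 0.    ]
0.08 rim free+x [0.6339 0.0569 0.08  ] rim hinge+x [ 0.6608 -0.1593  0.08  ]
0.09 rim free+x [0.6419 0.0524 0.09  ] rim hinge+x [ 0.6685 -0.1612  0.09  ]
0.1 rim free+x [0.65  0.048 0.1  ] rim hinge+x [ 0.6763 -0.1632  0.1   ]
0.11 rim free+x [0.6581 0.0436 0.11  ] rim hinge+x [ 0.6841 -0.1652  0.11  ]
pitcher S [ 0.6296 -0.3044  0.095 ]
tamperS [ 0.505  -0.2988  0.09  ]
pitcherT [ 0.6291 -0.3065  0.095 ] tamper T [ 0.495  -0.2931  0.08  ]
rack edge T [ 0.6994 -0.0346  0.368 ] [ 0.3661 -0.0823  0.368 ]
```

```bash
cat > g.py <<'E'
import numpy as np
from scipy.spatial.transform import Rotation as R
from station import r
np.set_printoptions(precision=3,suppress=True)
H=np.array([.5425,-.171,.087]);a=np.deg2rad(7.8)
X=np.array([np.cos(a),np.sin(a),0]);Y=np.array([-np.sin(a),np.cos(a),0]);Z=np.array([0,0,1.])
def goal(tip,phi):   # tip in hinge axes, pitch below level (deg) -> TCP, rotation
    p=np.deg2rad(phi);t=Y*np.cos(p)-Z*np.sin(p)
    return H+tip[0]*X+tip[1]*Y+tip[2]*Z-.173*t, R.from_matrix(np.c_[X,np.cross(t,X),t])
def units(p,G,s=None):
    s=s or r.observe();R0=R.from_rotvec(s["tool_rot"])
    return (R0.inv()*G).as_rotvec()/np.deg2rad(30), R0.inv().apply(p-s["tool_pos"])/.8
def state():
    s=r.observe();Q=R.from_rotvec(s["tool_rot"]);t=s["tool_pos"]+Q.apply([0,0,.173])-H
    print(s["time"],"q",s["joint_pos"],"tcp",s["tool_pos"],"tip",np.array([t@X,t@Y,t@Z]),"F",s["force"]);return s
E
python3 -c "
from g import *
state()
for ph in (65,40): print(units(*goal([-.03,-.07,.135],ph)))
p,G=goal([-.03,-.12,.17],65);print(units(p,G))"
```

```text
0.15 q [-1.374  0.313  1.498 -0.     1.331 -0.223] tcp [ 0.214 -0.479  0.404] tip [-0.367 -0.261  0.144] F [-0.271 -0.788  0.447]
(array([0.826, 0.118, 0.533]), array([ 0.446, -0.023,  0.032]))
(array([1.653, 0.236, 0.507]), array([0.425, 0.048, 0.089]))
(array([0.826, 0.118, 0.533]), array([ 0.429,  0.037, -0.012]))
```

Request:
drive_tool(targets=[[[0.2,0.03,0.13],[0.05,0.005,0],1],[[0.4,0.06,0.26],[0.1,0.01,0],1],[[0.6,0.09,0.4],[0.15,0.015,-0.005],1],[[0.83,0.12,0.53],[0.2,0.02,-0.01],1],[[0.83,0.12,0.53],[0.25,0.025,-0.01],1],[[0.83,0.12,0.53],[0.3,0.03,-0.01],1],[[0.83,0.12,0.53],[0.34,0.035,-0.01],1],[[0.83,0.12,0.53],[0.38,0.037,-0.01],1],[[0.83,0.12,0.53],[0.41,0.037,-0.01],1],[[0.83,0.12,0.53],[0.429,0.037,-0.012],1]], newtons=60)

```text
time: 0.98
tool_pos: [0.5416, -0.3651, 0.4132]
tool_rot: [-2.697, -0.189, 0.041]
force: [-1.1, -0.2, -0.2]
grip_width: -0.0003
grip_force: 0.0
```

```bash
python3 -c "
from g import *
state()
print(units(*goal([-.03,-.06,.135],40)))"
```

```text
0.9833 q [-0.804  0.668  0.952  0.265  1.874  0.661] tcp [ 0.542 -0.365  0.413] tip [-0.027 -0.119  0.17 ] F [-1.051 -0.211 -0.164]
(array([0.828, 0.003, 0.006]), array([-0.004,  0.043,  0.09 ]))
```

Request:
drive_tool(targets=[[[0.2,0,0],[0,0.01,0.02],1],[[0.4,0,0],[0,0.02,0.04],1],[[0.6,0,0],[-0.002,0.03,0.06],1],[[0.83,0,0],[-0.004,0.043,0.09],1],[[0.83,0,0],[-0.004,0.043,0.09],1]])

```text
time: 1.4
tool_pos: [0.536, -0.3679, 0.3285]
tool_rot: [-2.254, -0.152, 0.078]
force: [-0.8, 0.1, -0.6]
grip_width: 0.0002
grip_force: 0.0
```

```bash
python3 - <<'E'
from g import *
import cv2
state()
ims=[cv2.resize(r.camera(n)["pixels"],(480,300)) for n in("scene","wrist")]
cv2.imwrite("pics/s1.png",np.vstack(ims))
E
```

```text
1.4 q [-0.837  0.778  1.035  0.512  2.06   0.668] tcp [ 0.536 -0.368  0.329] tip [-0.034 -0.06   0.132] F [-0.813  0.131 -0.638]
```

View pics/s1.png

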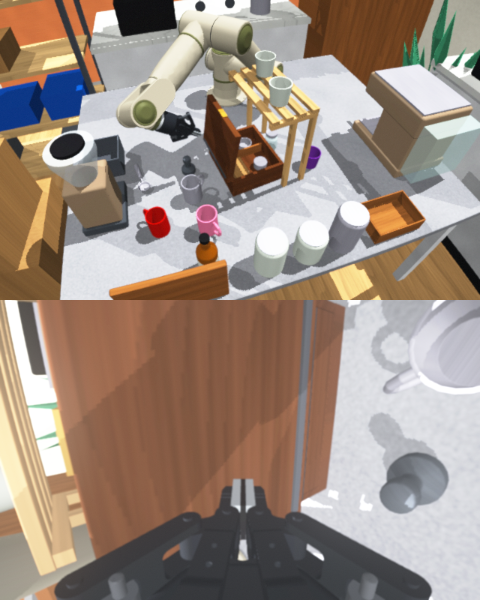

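The picture shows the fingertips (about (240,485) in the wrist half) facing the lid's outer face, with the hinge line at right; arm well clear of the shelf. I'll tabulate the pushing arc.

```bash
cat >> g.py <<'E'
def arc(ths,s=.145,phi=40,tx=-.033):
    st=state()
    for th in ths:
        w,p=units(*goal([tx,s*np.cos(th)-.022*np.sin(th),s*np.sin(th)+.022*np.cos(th)],phi),st)
        print(round(th,2),"turn",w,"shift",p)
E
python3 -c "
from g import *
arc([1.45,1.35,1.25,1.15,1.05])"
```

```text
1.5 q [-0.836  0.772  1.029  0.508  2.058  0.668] tcp [ 0.537 -0.368  0.334] tip [-0.033 -0.062  0.136] F [ 0.703 -0.253 -0.265]
1.45 turn [0.005 0.002 0.002] shift [-0.    -0.056  0.046]
1.35 turn [0.005 0.002 0.002] shift [-0.    -0.068  0.061]
1.25 turn [0.005 0.002 0.002] shift [-0.    -0.078  0.076]
1.15 turn [0.005 0.002 0.002] shift [-0.    -0.086  0.092]
1.05 turn [0.005 0.002 0.002] shift [-0.    -0.093  0.109]
```

Request:
drive_tool(targets=[[[0,0,0],[0,-0.02,0.015],1],[[0,0,0],[0,-0.04,0.03],1],[[0,0,0],[0,-0.056,0.046],1],[[0,0,0],[0,-0.06,0.051],1],[[0,0,0],[0,-0.064,0.056],1],[[0,0,0],[0,-0.068,0.061],1],[[0,0,0],[0,-0.072,0.066],1],[[0,0,0],[0,-0.075,0.071],1],[[0,0,0],[0,-0.078,0.076],1],[[0,0,0],[0,-0.081,0.082],1]])

```text
time: 2.33
tool_pos: [0.524, -0.2775, 0.343]
tool_rot: [-2.269, -0.156, 0.068]
force: [1.4, -5.3, 1.5]
grip_width: -0.0
grip_force: 2.6
```

```bash
python3 -c "
from g import *
arc([1.2,1.1,1.0,.9,.8,.7,.6])"
```

```text
2.3333 q [-0.753  0.621  1.27   0.543  1.937  0.694] tcp [ 0.524 -0.278  0.343] tip [-0.032  0.029  0.144] F [ 1.374 -5.333  1.514]
1.2 turn [ 0.009 -0.004  0.005] shift [-0.    -0.     0.004]
1.1 turn [ 0.009 -0.004  0.005] shift [-0.    -0.008  0.02 ]
1.0 turn [ 0.009 -0.004  0.005] shift [-0.    -0.014  0.038]
0.9 turn [ 0.009 -0.004  0.005] shift [-0.    -0.018  0.056]
0.8 turn [ 0.009 -0.004  0.005] shift [-0.    -0.021  0.074]
0.7 turn [ 0.009 -0.004  0.005] shift [-0.    -0.021  0.092]
0.6 turn [ 0.009 -0.004  0.005] shift [-0.   -0.02  0.11]
```

Contact made (5 N). Following the arc.

Request:
drive_tool(targets=[[[0,0,0],[0,-0.003,0.01],1],[[0,0,0],[0,-0.006,0.016],1],[[0,0,0],[0,-0.009,0.023],1],[[0,0,0],[0,-0.011,0.03],1],[[0,0,0],[0,-0.014,0.038],1],[[0,0,0],[0,-0.016,0.045],1],[[0,0,0],[0,-0.017,0.052],1],[[0,0,0],[0,-0.018,0.059],1],[[0,0,0],[0,-0.02,0.066],1],[[0,0,0],[0,-0.021,0.074],1]])

```text
time: 3.17
tool_pos: [0.5163, -0.2218, 0.3174]
tool_rot: [-2.269, -0.156, 0.069]
force: [0.6, -6.3, 1.9]
grip_width: 0.0
grip_force: 2.9
```

```bash
python3 - <<'E'
from g import *
import cv2
arc([.8,.7,.6,.5,.4,.3,.2,.1,0,-.05])
ims=[cv2.resize(r.camera(n)["pixels"],(480,300)) for n in("scene","wrist")]
cv2.imwrite("pics/s2.png",np.vstack(ims))
E
```

```text
3.1667 q [-0.692  0.575  1.42   0.563  1.819  0.687] tcp [ 0.516 -0.222  0.317] tip [-0.033  0.085  0.119] F [ 0.638 -6.276  1.922]
0.8 turn [ 0.008 -0.002  0.004] shift [-0.     0.    -0.001]
0.7 turn [ 0.008 -0.002  0.004] shift [-0.    -0.     0.018]
0.6 turn [ 0.008 -0.002  0.004] shift [-0.     0.001  0.036]
0.5 turn [ 0.008 -0.002  0.004] shift [-0.     0.004  0.054]
0.4 turn [ 0.008 -0.002  0.004] shift [-0.     0.009  0.072]
0.3 turn [ 0.008 -0.002  0.004] shift [-0.     0.015  0.089]
0.2 turn [ 0.008 -0.002  0.004] shift [-0.     0.024  0.105]
0.1 turn [ 0.008 -0.002  0.004] shift [-0.     0.034  0.121]
0 turn [ 0.008 -0.002  0.004] shift [-0.     0.045  0.135]
-0.05 turn [ 0.008 -0.002  0.004] shift [-0.     0.051  0.142]
```

View pics/s2.png

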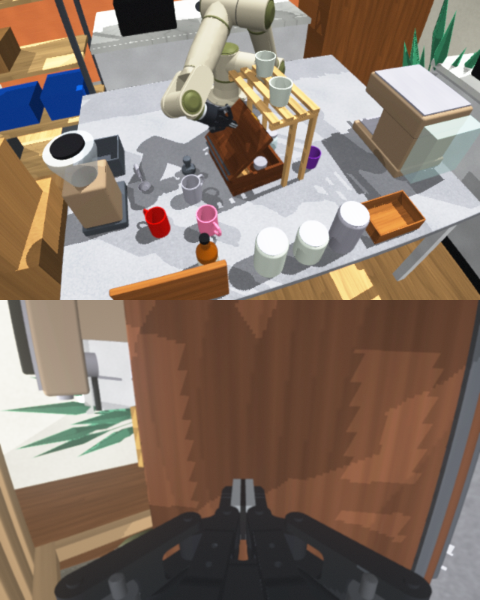

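Lid about half closed, gripper clear of the shelf (front slat at lower left of the wrist view), and cups and pitcher are standing. Continuing.

Request:
drive_tool(targets=[[[0,0,0],[0,0,0.007],1],[[0,0,0],[0,0,0.013],1],[[0,0,0],[0,0,0.019],1],[[0,0,0],[0,0,0.025],1],[[0,0,0],[0,0.001,0.031],1],[[0,0,0],[0,0.001,0.037],1],[[0,0,0],[0,0.002,0.042],1],[[0,0,0],[0,0.003,0.047],1],[[0,0,0],[0,0.004,0.051],1],[[0,0,0],[0,0.005,0.055],1]])

```text
time: 4.1
tool_pos: [0.5121, -0.191, 0.286]
tool_rot: [-2.267, -0.157, 0.07]
force: [0.2, -7.1, 4.0]
grip_width: -0.0002
grip_force: 3.1
```

```bash
python3 -c "
from g import *
arc([.5,.4,.3,.2,.1,0,-.05])"
```

```text
4.1 q [-0.655  0.579  1.507  0.576  1.726  0.666] tcp [ 0.512 -0.191  0.286] tip [-0.033  0.117  0.087] F [ 0.158 -7.107  3.99 ]
0.5 turn [ 0.005 -0.002  0.004] shift [-0.    -0.001 -0.001]
0.4 turn [ 0.005 -0.002  0.004] shift [-0.     0.004  0.017]
0.3 turn [ 0.005 -0.002  0.004] shift [-0.     0.011  0.034]
0.2 turn [ 0.005 -0.002  0.004] shift [-0.     0.019  0.05 ]
0.1 turn [ 0.005 -0.002  0.004] shift [-0.     0.029  0.066]
0 turn [ 0.005 -0.002  0.004] shift [-0.    0.04  0.08]
-0.05 turn [ 0.005 -0.002  0.004] shift [-0.     0.046  0.087]
```

Now slowly, about 0.24 rad/s.

Request:
drive_tool(targets=[[[0,0,0],[0,0,0.004],1],[[0,0,0],[0,0.001,0.007],1],[[0,0,0],[0,0.002,0.01],1],[[0,0,0],[0,0.003,0.014],1],[[0,0,0],[0,0.004,0.017],1],[[0,0,0],[0,0.005,0.02],1],[[0,0,0],[0,0.007,0.024],1],[[0,0,0],[0,0.008,0.027],1],[[0,0,0],[0,0.009,0.031],1],[[0,0,0],[0,0.011,0.034],1]])

```text
time: 4.93
tool_pos: [0.5102, -0.1758, 0.2621]
tool_rot: [-2.267, -0.157, 0.069]
force: [-0.1, -4.1, 6.6]
grip_width: 0.0001
grip_force: 3.7
```

```bash
python3 -c "
from g import *
arc([.3,.2,.1,0,-.05,-.1])"
```

```text
4.9333 q [-0.635  0.597  1.551  0.584  1.666  0.645] tcp [ 0.51  -0.176  0.262] tip [-0.032  0.132  0.064] F [-0.063 -4.093  6.642]
0.3 turn [ 0.004 -0.002  0.006] shift [-0.  0. -0.]
0.2 turn [ 0.004 -0.002  0.006] shift [-0.     0.008  0.016]
0.1 turn [ 0.004 -0.002  0.006] shift [-0.001  0.018  0.032]
0 turn [ 0.004 -0.002  0.006] shift [-0.001  0.03   0.046]
-0.05 turn [ 0.004 -0.002  0.006] shift [-0.001  0.036  0.053]
-0.1 turn [ 0.004 -0.002  0.006] shift [-0.001  0.042  0.059]
```

Request:
drive_tool(targets=[[[0,0,0],[0,0.002,0.003],1],[[0,0,0],[0,0.003,0.006],1],[[0,0,0],[0,0.005,0.01],1],[[0,0,0],[0,0.006,0.013],1],[[0,0,0],[0,0.008,0.016],1],[[0,0,0],[0,0.01,0.019],1],[[0,0,0],[0,0.012,0.022],1],[[0,0,0],[0,0.014,0.025],1],[[0,0,0],[0,0.016,0.028],1],[[0,0,0],[0,0.018,0.032],1]])

```text
time: 5.77
tool_pos: [0.5089, -0.1658, 0.2347]
tool_rot: [-2.267, -0.157, 0.068]
force: [0.7, -5.5, 8.4]
grip_width: -0.0003
grip_force: 3.9
```

```bash
python3 -c "
from g import *
arc([.1,.05,0,-.05,-.1])"
```

```text
5.7667 q [-0.622  0.628  1.584  0.59   1.606  0.618] tcp [ 0.509 -0.166  0.235] tip [-0.032  0.142  0.036] F [ 0.702 -5.529  8.385]
0.1 turn [ 0.004 -0.003  0.006] shift [-0.001  0.     0.   ]
0.05 turn [ 0.004 -0.003  0.006] shift [-0.001  0.006  0.007]
0 turn [ 0.004 -0.003  0.006] shift [-0.001  0.012  0.014]
-0.05 turn [ 0.004 -0.003  0.006] shift [-0.001  0.018  0.021]
-0.1 turn [ 0.004 -0.003  0.006] shift [-0.001  0.024  0.028]
```

Request:
drive_tool(targets=[[[0,0,0],[0,0.0015,0.002],1],[[0,0,0],[0,0.003,0.0035],1],[[0,0,0],[0,0.0045,0.005],1],[[0,0,0],[0,0.006,0.007],1],[[0,0,0],[0,0.0075,0.0085],1],[[0,0,0],[0,0.009,0.01],1],[[0,0,0],[0,0.01,0.012],1],[[0,0,0],[0,0.012,0.014],1]])

```text
time: 6.43
tool_pos: [0.509, -0.1658, 0.2281]
tool_rot: [-2.26, -0.164, 0.063]
force: [-21.3, -34.2, 95.8]
grip_width: -0.0002
grip_force: 48.1
```

```bash
python3 -c "
from g import *
arc([0,-.05,-.1])"
```

```text
6.4333 q [-0.623  0.639  1.587  0.595  1.599  0.604] tcp [ 0.509 -0.166  0.228] tip [-0.032  0.143  0.03 ] F [-21.319 -34.226  95.828]
0 turn [-0.008 -0.006  0.019] shift [-0.001  0.005  0.009]
-0.05 turn [-0.008 -0.006  0.019] shift [-0.001  0.012  0.016]
-0.1 turn [-0.008 -0.006  0.019] shift [-0.001  0.018  0.022]
```

The lid is firmly home (the force rose steeply against the rim). Backing off, up and away along the approach.

Request:
drive_tool(targets=[[[0,0,0],[0,-0.006,-0.007],1],[[0,0,0],[0,-0.012,-0.014],1],[[0,0,0],[0,-0.02,-0.03],1],[[0,0,0],[0,-0.02,-0.05],1],[[0,0,0],[0,-0.02,-0.08],1],[[0,0,0],[0,-0.02,-0.11],1],[[0,0,0],[0,-0.02,-0.14],1],[[0,0,0],[0,-0.02,-0.17],1],[[0,0,0],[0,-0.02,-0.2],1],[[0,0,0],[0,-0.02,-0.2],1]])

```text
time: 7.27
tool_pos: [0.5236, -0.2763, 0.3367]
tool_rot: [-2.269, -0.156, 0.067]
force: [-0.1, -0.6, 1.0]
grip_width: -0.0002
grip_force: 0.0
```

```bash
python3 - <<'E'
from g import *
import cv2
state()
im={n:r.camera(n)["pixels"] for n in("scene","top")}
cv2.imwrite("pics/s3.png",np.vstack([cv2.resize(im["scene"][60:280,180:450],(480,390)),cv2.resize(im["top"][160:340,180:420],(280,210)).copy() if 0 else cv2.copyMakeBorder(cv2.resize(im["top"][160:340,180:420],(280,210)),0,0,0,200,0)]))
E
```

```text
7.2667 q [-0.752  0.625  1.281  0.542  1.923  0.686] tcp [ 0.524 -0.276  0.337] tip [-0.033  0.03   0.138] F [-0.056 -0.618  0.978]
```

View pics/s3.png

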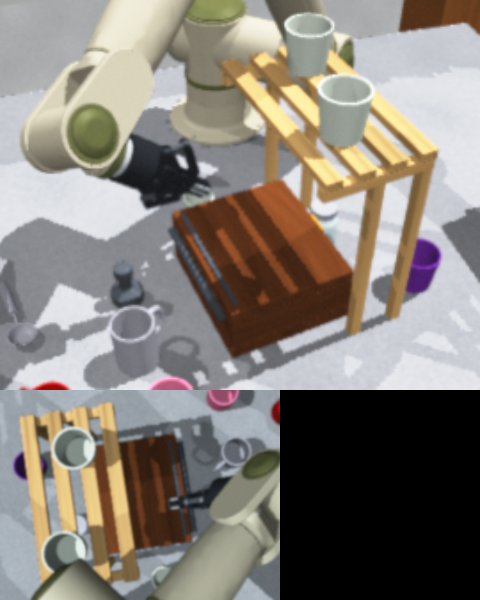

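The view shows the lid flat on the rim (scene part, (175–350, 185–310)), no gap, with both cups on the shelf and the pitcher at (135,335) upright and the gripper clear. Handing in.

```bash
python3 -c "
from station import r
print(r.finish_job())"
```

```text
the job is handed in; nothing more can be done
None
```

The lid is fully shut and the job is handed in. It was eased down without a slam, and the shelf, cups and pitcher still stand. The last push was harder than intended: the wrist force reached at least 101 N against the closed rim, near the 120 N limit.

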